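Find the soft valve spring on the spring tester

ROBOT

A 6-joint arm with a two-finger parallel gripper is mounted at the origin on the work surface. World frame = base frame: x ahead of the robot, y to its left, z up, the work surface at z = 0. Lengths are in m, angles in rad, forces in N, time in s.
With the tool pointing down it reaches from about 0.325 to 0.75 m from the base axis. Payload 7.6 kg.
Tool frame: the origin (TCP) lies on the mounting face of the last link; the fingertips stand 173 mm ahead of it and the grasp point (between the pads) lies 155 mm ahead of it (manip.nose_length is the distance from the TCP to the fingertips, in m); z points along the fingers, y is the line along which they close (so a half turn about z gives the same grasp; the last joint's range is limited). The gripper opens to 85 mm and grips with 20 to 120 N. Pads are 22 mm wide; open, the fingers measure 114 mm over their backs; the gripper's body (76 mm by 85 mm) begins 54 mm behind the grasp point. The pads swing forward as they close: fully open they stand 13 mm farther back than shut.
Start: joints at [-1.329, 0.052, 1.401, -0, 1.689, -0.07], TCP at [0.161, -0.5, 0.405] pointing down, gripper open.
Joint ranges: [-2.9, 2.9], [-0.91, 2.17], [0.12, 2.37], [-1.06, 4.2], [0.26, 2.73], [-2.93, 2.93]. Speed limits (rad/s): [2.57, 2.57, 3.01, 3.14, 3.14, 3.14].

INTERFACE

Orientations are given as a 3x3 rotation matrix whose columns are the frame's x, y, z axes.
In Python, from workcell import manip gives the robot as it stands. The module is installed in compiled form; this text tells all that it offers.
- The arm moves only by the tool play_rows, never from a script. Its argument "increments" is a list of rows, each an object with "rotation": the turn, a rotation vector about the tool's x, y, z in degrees, a list of three; "slide": the shift along the tool's x, y, z in cm, a list of three; "jaw": the gripper's target within -1 to 1 (shut at 1, half-way at 0, fully open at -1). A call has exactly 5 rows; each row is the pose to reach, as a shift and turn from the pose commanded when the call began, along the tool's axes at that moment; what a row does not reach only later rows make up. A row lasts 1/8 s, in which the tool goes at most 62.5 mm and 10.7 degrees, less where a joint would pass 70% of its speed; a pose out of reach is approached as far as the arm can. A call with a gripper value outside its range is refused whole. The fingers move at their own pace and stop on an object; "grip_force" is the grip in N (left out, the last holds). Time passes only in rows, so rows that repeat a pose let the fingers close, or fill a call up. It gives the time, the measured TCP pose, the force, the opening and the grip force at its end, in the units of the state.
- manip.sense(): the state, without advancing time (a new reading comes with each control period).
- manip.read_camera(name): name is "scene" or "top" or "wrist"; returns a dict with "color" (384x512x3 uint8, red, green, blue), "range_z" (384x512 float32, m along the optical axis (not along the pixel's ray), 0 where there is no reading), "K" (3x3 intrinsics, pixels), "dist" ([k1, k2, p1, p2, k3] as OpenCV has them; the pictures are not rectified), "cam_to_world" (4x4, takes a point from camera to world coordinates). Camera axes: x right, y up, looking along -z (the intrinsics and any distortion apply to the point x, -y, -z); pixel columns grow to the right and rows downward; lengths in m; the calibration is good to about 2 mm. A picture is of the moment at which its call begins.
- manip.close_job(): hands the job in; it is judged then, once.
The state is a dict: "time_s": time; "qpos": joint angles; "joint_velocities": joint speeds; "joint_efforts": joint torques, N m; "position": TCP position; "ee_rot": TCP orientation; "contact_force": force on the tool from outside, world axes, zero at the start; "wrist_torque": the same for the moment, N m; "width": opening from 0.0 (shut) to 1.0 (fully open); "grasp_force": force on a finger pad.
Only numpy, scipy, OpenCV 4.12 (cv2) and the standard library are available. Lean on these libraries where they do the work, as an engineer would, in place of code of your own. Each camera call takes 0.05 s, during which the arm holds its last target. There are 200 camera calls.

TASK

One of the three pressure-pot valve springs standing in the tester has gone soft. Working from left to right (from the tester's +y end), press each spring's cap straight down with a steady load of about 12 N for a good second, never putting more than 20 N on a spring, and see whether its cap stays above the top of the gauge post beside it (sound) or sinks below it (soft). Then take out the soft spring and stand it upright in the grey reject tray, leaving the two sound springs in their seats and everything else undisturbed.

Things in the scene. Friction and masses are not known exactly. Their poses are not given: they have to be found in the camera images.
- tester: Spring tester fixed to the bench: aluminium plate 100 x 310 mm (x, y), 20 mm thick, with three round seats 33 mm wide and 5 mm deep in a row along its y axis at y = +85, 0 and -85 mm (x = 0). Its yaw stays within 0.4 rad, so its +y end is the left one as seen from the robot. Origin: centre of the underside, on the bench; z up.
- mark (a point): Top of the middle seat's gauge post. 42.5 mm to the +y side of each seat stands such an 8 mm square dark steel post; its flat top, 79 mm above the bench, is the reference mark for that seat, 14 mm below the top of the unloaded spring's cap. Under 12 N a sound spring is about 9 mm shorter (cap top above the mark), the soft one about 22 mm (below it).
- tray: Reject tray fixed to the bench: open grey plastic tray, 140 x 140 mm outside, 28 mm high, walls and floor 5 mm. Origin: centre of the underside, on the bench; empty at the start.
- spring_a: One of three springs that look the same, in the seats in any order: a steel coil spring, about 120 g, held between a steel foot (31 mm wide, 8 mm high) and a steel cap (28 mm wide, 16 mm high) that is guided straight down; 78 mm tall unloaded. Origin: centre of the foot's underside, 15 mm above the bench in its seat; z along the spring. The unloaded cap top is then 93 mm above the bench.
- spring_a_grip (a point): Centre of that spring's cap, where to grip it: 8 mm under its flat top, 70 mm above the foot's underside unloaded; moves with the cap. The cap cannot come off: lifted by it, the whole spring comes along. A sound spring yields from 4 N at 0.9 N/mm, the soft one from 2 N at 0.45 N/mm; both are blocked solid after 32 mm.
- spring_b: One of three springs that look the same, in the seats in any order: a steel coil spring, about 120 g, held between a steel foot (31 mm wide, 8 mm high) and a steel cap (28 mm wide, 16 mm high) that is guided straight down; 78 mm tall unloaded. Origin: centre of the foot's underside, 15 mm above the bench in its seat; z along the spring. The unloaded cap top is then 93 mm above the bench.
- spring_b_grip (a point): Centre of that spring's cap, where to grip it: 8 mm under its flat top, 70 mm above the foot's underside unloaded; moves with the cap. The cap cannot come off: lifted by it, the whole spring comes along. A sound spring yields from 4 N at 0.9 N/mm, the soft one from 2 N at 0.45 N/mm; both are blocked solid after 32 mm.
- spring_c: One of three springs that look the same, in the seats in any order: a steel coil spring, about 120 g, held between a steel foot (31 mm wide, 8 mm high) and a steel cap (28 mm wide, 16 mm high) that is guided straight down; 78 mm tall unloaded. Origin: centre of the foot's underside, 15 mm above the bench in its seat; z along the spring. The unloaded cap top is then 93 mm above the bench.
- spring_c_grip (a point): Centre of that spring's cap, where to grip it: 8 mm under its flat top, 70 mm above the foot's underside unloaded; moves with the cap. The cap cannot come off: lifted by it, the whole spring comes along. A sound spring yields from 4 N at 0.9 N/mm, the soft one from 2 N at 0.45 N/mm; both are blocked solid after 32 mm.
- cast: Plaster dental cast, 65 x 70 x 34 mm, a bystander. Origin: centre of its underside.
- jar: Small amber glass jar with white cap, 56 mm diameter, 65 mm high, a bystander. Origin: centre of its underside.
- screwdriver: Screwdriver about 190 mm long lying on the bench, a bystander. Origin: underside, about the middle.
- flask_ring: Brass flask ring, 70 mm diameter, 40 mm high, a bystander. Origin: centre of its underside.
Not all that is in view belongs to the job. What is shaped like the spring_c but yellow is not meant.

How it is judged:
By the outcome, as a careful person would: the job done as asked, in the order asked, and still so for the second after the job is handed in, with the robot touching nothing.
It also fails if it takes over 69 s, if anything falls off the work surface, if the arm or the gripper's body presses on something with over 40 N, if the wrist force passes 120 N, or if a joint passes its speed limit or range.

## Working session

There is one attempt and no reset: what is moved stays moved. The work goes in short steps, Python scripts to look and compute and a tool call to move; the robot and the scene stay as the last step left them, time stands still between calls to the robot, and variables do not carry over. Pictures are saved under pics/ and viewed, at most 10 in all, crops included, and the job is handed in when it is done.

Besides the shell and the picture viewer there is one more tool, called after "Request:" in YAML: its name, and indented under it one key for each argument. play_rows: Moves the arm, as the interface text tells. Its arguments: {"type":"object","properties":{"increments":{"type":"array"},"grip_force":{"type":"number"}},"required":["increments"]}

```bash
mkdir -p pics; cat > h.py <<'E'
import numpy as np, cv2
from workcell import manip
def cam(n,save=None):
    c=manip.read_camera(n)
    if save: cv2.imwrite('pics/'+save,c['color'][:,:,::-1])
    return c
def ray(c,uv):
    p=cv2.undistortPoints(np.array(uv,float).reshape(-1,1,2),c['K'],np.array(c['dist'],float))[:,0]
    d=np.c_[p[:,0],-p[:,1],-np.ones(len(p))]
    T=c['cam_to_world']; return T[:3,3],d@T[:3,:3].T
def onz(c,uv,z):
    o,d=ray(c,uv); return o+d*((z-o[2])/d[:,2])[:,None]
def cloud(c):
    h,w=c['range_z'].shape
    u,v=np.meshgrid(np.arange(w),np.arange(h))
    o,d=ray(c,np.stack([u.ravel(),v.ravel()],1))
    return (o+d*c['range_z'].ravel()[:,None]).reshape(h,w,3)
E
python3 - <<'E'
from h import *
a=cam('scene','s0.png');b=cam('top','t0.png')
cv2.imwrite('pics/st.png',cv2.resize(np.vstack([a['color'],b['color']])[:,:,::-1],None,fx=.78,fy=.78) if 0 else np.vstack([a['color'],b['color']])[:,:,::-1])
np.set_printoptions(suppress=True,precision=3)
print(a['cam_to_world'],b['cam_to_world'],a['K'],b['K']);s=manip.sense();print(s['position'],s['ee_rot'],s['time_s'],s['contact_force'])
E
```

```text
[[-0.483 -0.552  0.68   1.521]
 [ 0.876 -0.317  0.364  0.543]
 [ 0.015  0.771  0.637  1.036]
 [ 0.     0.     0.     1.   ]] [[ 0.019  0.981 -0.195  0.319]
 [-1.     0.023  0.016 -0.014]
 [ 0.02   0.195  0.981  1.141]
 [ 0.     0.     0.     1.   ]] [[498.812   0.    258.914]
 [  0.    498.812 185.745]
 [  0.      0.      1.   ]] [[372.692   0.    253.11 ]
 [  0.    372.692 180.587]
 [  0.      0.      1.   ]]
[ 0.161 -0.5    0.404] [[ 0.952  0.307 -0.   ]
 [ 0.307 -0.952  0.001]
 [ 0.    -0.001 -1.   ]] 0.1 [ 0.793 -0.735  0.093]
```

View pics/s0.png

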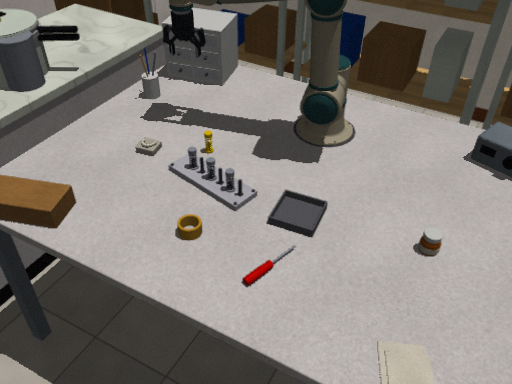

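View pics/t0.png

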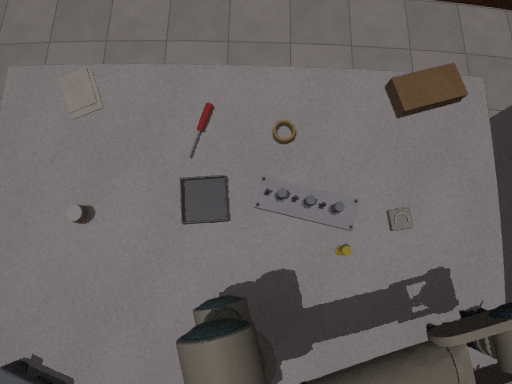

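The scene and top views show the tester in the top view at about (262–358, 178–228), with caps near (282,193), (310,201) and (339,207). The tray is at (205,200), and the yellow decoy at (345,249).

```bash
python3 - <<'E'
from h import *
np.set_printoptions(suppress=True,precision=4)
b=cam('top');P=cloud(b)
for n,(u0,v0,u1,v1) in dict(tester=(250,172,365,235),tray=(172,168,236,230)).items():
    Q=P[v0:v1,u0:u1].reshape(-1,3)
    lo,hi=((.014,.026) if n=='tester' else (.02,.034))
    q=Q[(Q[:,2]>lo)&(Q[:,2]<hi)]
    r=cv2.minAreaRect((q[:,:2]*1000).astype(np.float32));print(n,len(q),r,np.median(q[:,2]))
for u,v in [(282,193),(310,201),(339,207),(345,249)]:
    Q=P[v-12:v+12,u-12:u+12].reshape(-1,3)
    q=Q[(Q[:,2]>(.085 if v<240 else .06))]
    print(u,v,len(q),cv2.minEnclosingCircle((q[:,:2]*1000).astype(np.float32)),q.mean(0))
s=P[170:235,250:365].reshape(-1,3);print(np.histogram(s[:,2],bins=np.arange(-.01,.12,.01)))
E
```

```text
tester 2888 ((476.98272705078125, -198.19813537597656), (311.10247802734375, 101.60475158691406), 77.29700469970703) 0.01995192292329795
tray 331 ((481.7897644042969, 117.46661376953125), (141.17947387695312, 140.97813415527344), 5.216187477111816) 0.026740548583559676
282 193 77 ((412.9292297363281, -66.50700378417969), 108.0235595703125) [ 0.4906 -0.1118  0.1198]
310 201 77 ((401.446044921875, -109.32493591308594), 126.48756408691406) [ 0.4706 -0.1876  0.1334]
339 207 79 ((390.2309875488281, -152.9842071533203), 156.62574768066406) [ 0.4559 -0.2753  0.1058]
345 249 79 ((326.72833251953125, -162.94534301757812), 149.52899169921875) [ 0.3351 -0.292   0.1039]
(array([2054, 2077, 1494, 1450,   23,   27,   24,   18,   21,   54,  197,
          0]), array([-0.01,  0.  ,  0.01,  0.02,  0.03,  0.04,  0.05,  0.06,  0.07,
        0.08,  0.09,  0.1 ,  0.11]))
```

Request:
play_rows:
  increments:
    - {"rotation":[0,0,-10],"slide":[5,-3,0],"jaw":1}
    - {"rotation":[0,0,-20],"slide":[10,-6,0],"jaw":1}
    - {"rotation":[0,0,-30],"slide":[15,-9,0],"jaw":1}
    - {"rotation":[0,0,-40],"slide":[20,-12,0],"jaw":1}
    - {"rotation":[0,0,-50],"slide":[25,-15,0],"jaw":1}
  grip_force: 30

```text
time_s: 0.78
position: [0.3538, -0.2786, 0.4046]
ee_rot: [[0.372, 0.928, 0.0], [0.928, -0.372, -0.0], [-0.0, 0.0, -1.0]]
contact_force: [0.6, 0.1, -0.0]
width: 0.0
grasp_force: 0.0
```

```bash
cat >> h.py <<'E'
def togo(tip_xy,z,yaw_y=-12.7):
    """shift in tool axes (cm) and turn about tool z (deg) to put TCP at xy,z with tool y at world angle yaw_y"""
    s=manip.sense();R=np.array(s['ee_rot']);p=np.array(s['position'])
    d=R.T@(np.r_[tip_xy,z]-p)*100
    a=np.degrees(np.arctan2(R[1,1],R[0,1]))
    t=-((yaw_y-a+90)%180-90)
    tilt=R.T@np.array([0,0,-1])
    print('t',round(s['time_s'],2),'pos',p.round(4),'go cm',d.round(2),'turn',round(t,1),'down in tool',tilt.round(4),'F',np.round(s['contact_force'],2),'w',round(s['width'],3),'q',np.round(s['qpos'],2))
E
python3 -c "
from h import *
togo([.4957,-.1153],.405);print(manip.nose_length)"
```

```text
t 0.78 pos [ 0.3538 -0.2786  0.4046] go cm [20.43  7.1  -0.04] turn -9.1 down in tool [ 0.e+00 -1.e-04  1.e+00] F [ 0.62  0.08 -0.02] w 0.0 q [-0.75 -0.16  1.61  0.    1.7  -0.37]
0.1734
```

Request:
play_rows:
  increments:
    - {"rotation":[0,0,-3],"slide":[5.1,1.8,0.5],"jaw":1}
    - {"rotation":[0,0,-6],"slide":[10.2,3.6,1],"jaw":1}
    - {"rotation":[0,0,-9],"slide":[15.3,5.3,1.5],"jaw":1}
    - {"rotation":[0,0,-9],"slide":[20.4,7.1,2],"jaw":1}
    - {"rotation":[0,0,-9],"slide":[20.4,7.1,2],"jaw":1}

```text
time_s: 1.4
position: [0.497, -0.1154, 0.3835]
ee_rot: [[0.223, 0.975, -0.002], [0.975, -0.223, 0.001], [0.001, -0.002, -1.0]]
contact_force: [0.5, -0.8, -0.4]
width: 0.001
grasp_force: 0.0
```

```bash
python3 - <<'E'
from h import *
np.set_printoptions(suppress=True,precision=4)
togo([.4957,-.1153],.385)
w=cam('wrist','w1.png');P=cloud(w).reshape(-1,3)
q=P[(P[:,2]>.088)&(P[:,2]<.098)]
print(len(q))
ctr=np.array([.477,-.198]);ay=np.array([.22,.9755]);ax=np.array([.9755,-.22])
for k in (85,0,-85):
    c=ctr+ay*k/1000
    m=q[np.linalg.norm(q[:,:2]-c,axis=1)<.025]
    if len(m)>10: print(k,len(m),cv2.minEnclosingCircle((m[:,:2]*1000).astype(np.float32)),np.median(m,0),'expected',c)
E
```

```text
t 1.4 pos [ 0.497  -0.1154  0.3835] go cm [-0.02 -0.13 -0.15] turn -0.2 down in tool [-0.0006  0.0021  1.    ] F [ 0.47 -0.77 -0.41] w 0.001 q [-0.3   0.02  1.48  0.    1.65 -0.08]
1181
85 909 ((495.7965087890625, -112.81564331054688), 14.013263702392578) [ 0.4961 -0.1122  0.0932] expected [ 0.4957 -0.1151]
-85 272 ((458.56732177734375, -278.24847412109375), 14.670513153076172) [ 0.4598 -0.2775  0.0931] expected [ 0.4583 -0.2809]
```

View pics/w1.png

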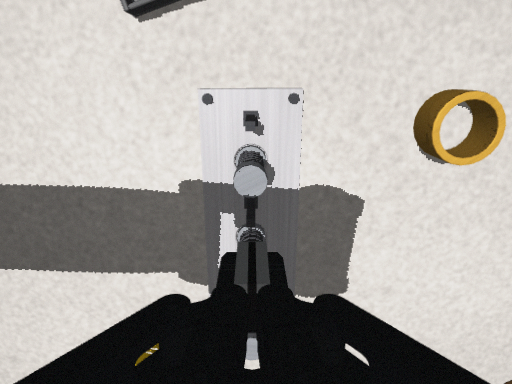

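The wrist view shows the left cap at (250,180) and its post at (250,118). The cap heights (93 mm) and the 170 mm spacing between the outer caps match. Next I go down to just above the left cap.

Request:
play_rows:
  increments:
    - {"rotation":[0,0,0],"slide":[0.2,0,4],"jaw":1}
    - {"rotation":[0,0,0],"slide":[0.2,0,8],"jaw":1}
    - {"rotation":[0,0,0],"slide":[0.2,0,10.5],"jaw":1}
    - {"rotation":[0,0,0],"slide":[0.2,0,11.2],"jaw":1}
    - {"rotation":[0,0,0],"slide":[0.2,0,11.2],"jaw":1}

```text
time_s: 2.08
position: [0.496, -0.1167, 0.2733]
ee_rot: [[0.228, 0.974, 0.001], [0.974, -0.228, -0.0], [-0.0, 0.001, -1.0]]
contact_force: [-0.3, -0.3, -0.8]
width: 0.001
grasp_force: 0.0
```

```bash
python3 -c "
from h import *
togo([.4957,-.1135],.2664)"
```

```text
t 2.08 pos [ 0.496  -0.1167  0.2733] go cm [ 0.31 -0.1   0.69] turn -0.5 down in tool [ 2.e-04 -6.e-04  1.e+00] F [-0.33 -0.3  -0.79] w 0.001 q [-0.3   0.09  1.62 -0.    1.42 -0.07]
```

Request:
play_rows:
  increments:
    - {"rotation":[0,0,0],"slide":[0.3,-0.1,0.2],"jaw":1}
    - {"rotation":[0,0,0],"slide":[0.3,-0.1,0.5],"jaw":1}
    - {"rotation":[0,0,0],"slide":[0.3,-0.1,0.8],"jaw":1}
    - {"rotation":[0,0,0],"slide":[0.3,-0.1,1.1],"jaw":1}
    - {"rotation":[0,0,0],"slide":[0.3,-0.1,1.3],"jaw":1}

```text
time_s: 2.7
position: [0.4962, -0.113, 0.2609]
ee_rot: [[0.227, 0.974, 0.002], [0.974, -0.227, -0.001], [-0.0, 0.002, -1.0]]
contact_force: [-0.8, -0.7, 8.2]
width: -0.004
grasp_force: 4.4
```

```bash
python3 -c "
from h import *
togo([.4957,-.1135],.2664)"
```

```text
t 2.7 pos [ 0.4962 -0.113   0.2609] go cm [-0.06 -0.03 -0.55] turn -0.4 down in tool [ 2.0e-04 -2.2e-03  1.0e+00] F [-0.77 -0.73  8.22] w -0.004 q [-0.3   0.1   1.64 -0.    1.4  -0.07]
```

Request:
play_rows:
  increments:
    - {"rotation":[0,0,0],"slide":[0,0,0.2],"jaw":1}
    - {"rotation":[0,0,0],"slide":[0,0,0.35],"jaw":1}
    - {"rotation":[0,0,0],"slide":[0,0,0.35],"jaw":1}
    - {"rotation":[0,0,0],"slide":[0,0,0.35],"jaw":1}
    - {"rotation":[0,0,0],"slide":[0,0,0.35],"jaw":1}

```text
time_s: 3.32
position: [0.4963, -0.113, 0.2582]
ee_rot: [[0.227, 0.974, 0.003], [0.974, -0.227, -0.001], [-0.0, 0.003, -1.0]]
contact_force: [-2.3, 1.3, 11.7]
width: -0.001
grasp_force: 5.5
```

```bash
python3 -c "
from h import *
togo([.4957,-.1135],.2664)
for i in range(3): print(manip.sense()['contact_force'])"
```

```text
t 3.33 pos [ 0.4963 -0.113   0.2582] go cm [-0.06 -0.05 -0.82] turn -0.4 down in tool [ 3.0e-04 -3.3e-03  1.0e+00] F [-2.28  1.27 11.69] w -0.001 q [-0.3   0.11  1.64 -0.    1.39 -0.07]
[-2.2847958   1.27152683 11.69373863]
[-2.2847958   1.27152683 11.69373863]
[-2.2847958   1.27152683 11.69373863]
```

Request:
play_rows:
  increments:
    - {"rotation":[0,0,0],"slide":[0,0,0],"jaw":1}
    - {"rotation":[0,0,0],"slide":[0,0,0],"jaw":1}
    - {"rotation":[0,0,0],"slide":[0,0,0],"jaw":1}
    - {"rotation":[0,0,0],"slide":[0,0,0],"jaw":1}
    - {"rotation":[0,0,0],"slide":[0,0,0],"jaw":1}

```text
time_s: 3.95
position: [0.4963, -0.113, 0.2583]
ee_rot: [[0.227, 0.974, 0.003], [0.974, -0.227, -0.001], [-0.0, 0.003, -1.0]]
contact_force: [-1.5, 0.2, 11.1]
width: -0.002
grasp_force: 5.5
```

Request:
play_rows:
  increments:
    - {"rotation":[0,0,0],"slide":[0,0,0],"jaw":1}
    - {"rotation":[0,0,0],"slide":[0,0,0],"jaw":1}
    - {"rotation":[0,0,0],"slide":[0,0,0],"jaw":1}
    - {"rotation":[0,0,0],"slide":[0,0,0],"jaw":1}
    - {"rotation":[0,0,0],"slide":[0,0,0],"jaw":1}

```text
time_s: 4.58
position: [0.4963, -0.1131, 0.2582]
ee_rot: [[0.227, 0.974, 0.003], [0.974, -0.227, -0.001], [-0.0, 0.003, -1.0]]
contact_force: [-1.9, 0.4, 11.2]
width: 0.002
grasp_force: 5.5
```

```bash
cat >> h.py <<'E'
def gauge(c,k):
    """heights of what is seen over cap k and over its post"""
    ctr=np.array([.477,-.1965]);ay=np.array([.22,.9755])
    P=cloud(c).reshape(-1,3)
    for n,o,r in (('cap',0,.013),('post',.0425,.006)):
        m=P[np.linalg.norm(P[:,:2]-ctr-ay*(k+o),axis=1)<r]; m=m[(m[:,2]>.03)]
        print(n,len(m),np.histogram(m[:,2],bins=np.arange(.06,.1,.003)) if len(m) else '')
E
python3 - <<'E'
from h import *
togo([.4957,-.1135],.2664)
gauge(cam('scene'),.085);gauge(cam('wrist'),.085)
togo([.477,-.1965],.29)
E
```

```text
t 4.58 pos [ 0.4963 -0.1131  0.2582] go cm [-0.06 -0.05 -0.82] turn -0.4 down in tool [ 3.0e-04 -3.3e-03  1.0e+00] F [-1.92  0.37 11.22] w 0.002 q [-0.3   0.11  1.64 -0.    1.39 -0.07]
cap 190 (array([1, 0, 2, 2, 3, 1, 3, 2, 6, 6, 3, 5, 2]), array([0.06 , 0.063, 0.066, 0.069, 0.072, 0.075, 0.078, 0.081, 0.084,
       0.087, 0.09 , 0.093, 0.096, 0.099]))
post 81 (array([0, 3, 1, 1, 1, 3, 3, 0, 0, 0, 0, 0, 0]), array([0.06 , 0.063, 0.066, 0.069, 0.072, 0.075, 0.078, 0.081, 0.084,
       0.087, 0.09 , 0.093, 0.096, 0.099]))
cap 5918 (array([114,  29,   0,   0,   0,   1,   2,  17, 369,  45, 109, 153, 151]), array([0.06 , 0.063, 0.066, 0.069, 0.072, 0.075, 0.078, 0.081, 0.084,
       0.087, 0.09 , 0.093, 0.096, 0.099]))
post 595 (array([ 14,  23,  25,  23,  26,  30, 302,   0,   0,   0,   0,   0,   0]), array([0.06 , 0.063, 0.066, 0.069, 0.072, 0.075, 0.078, 0.081, 0.084,
       0.087, 0.09 , 0.093, 0.096, 0.099]))
t 4.67 pos [ 0.4963 -0.113   0.2582] go cm [-8.57  0.03 -3.17] turn -0.4 down in tool [ 3.0e-04 -3.3e-03  1.0e+00] F [-2.21  0.59 11.9 ] w -0.002 q [-0.3   0.11  1.64 -0.    1.39 -0.07]
```

Left spring: under about 11.7 N the cap sits at 84–87 mm and the post top at about 79 mm, so it's sound. Moving to the middle one.

Request:
play_rows:
  increments:
    - {"rotation":[0,0,0],"slide":[0,0,-3],"jaw":1}
    - {"rotation":[0,0,0],"slide":[-4,0,-3.5],"jaw":1}
    - {"rotation":[0,0,0],"slide":[-8,0,-3],"jaw":1}
    - {"rotation":[0,0,0],"slide":[-8.5,0,-1.7],"jaw":1}
    - {"rotation":[0,0,0],"slide":[-8.5,0,-1.7],"jaw":1}

```text
time_s: 5.3
position: [0.4761, -0.1955, 0.2715]
ee_rot: [[0.228, 0.974, -0.003], [0.974, -0.228, 0.002], [0.001, -0.003, -1.0]]
contact_force: [0.5, 0.3, 1.2]
width: -0.0
grasp_force: 0.0
```

```bash
python3 -c "
from h import *
togo([.477,-.1965],.2664)"
```

```text
t 5.3 pos [ 0.4761 -0.1955  0.2715] go cm [-0.08  0.11  0.51] turn -0.5 down in tool [-0.001  0.003  1.   ] F [0.49 0.28 1.2 ] w -0.0 q [-0.46  0.11  1.61  0.    1.43 -0.23]
```

Request:
play_rows:
  increments:
    - {"rotation":[0,0,0],"slide":[-0.1,0.1,0],"jaw":1}
    - {"rotation":[0,0,0],"slide":[-0.1,0.1,0.3],"jaw":1}
    - {"rotation":[0,0,0],"slide":[-0.1,0.1,0.6],"jaw":1}
    - {"rotation":[0,0,0],"slide":[-0.1,0.1,0.9],"jaw":1}
    - {"rotation":[0,0,0],"slide":[-0.1,0.1,1.1],"jaw":1}

```text
time_s: 5.92
position: [0.4775, -0.1968, 0.263]
ee_rot: [[0.227, 0.974, 0.001], [0.974, -0.227, -0.001], [-0.0, 0.002, -1.0]]
contact_force: [-1.0, 1.6, 6.5]
width: 0.001
grasp_force: 3.4
```

```bash
python3 -c "
from h import *
togo([.477,-.1965],.2664)"
```

```text
t 5.92 pos [ 0.4775 -0.1968  0.263 ] go cm [ 0.02 -0.06 -0.34] turn -0.4 down in tool [ 2.0e-04 -1.5e-03  1.0e+00] F [-0.98  1.58  6.5 ] w 0.001 q [-0.46  0.12  1.61  0.    1.4  -0.23]
```

Request:
play_rows:
  increments:
    - {"rotation":[0,0,0],"slide":[0,0,0.25],"jaw":1}
    - {"rotation":[0,0,0],"slide":[0,0,0.5],"jaw":1}
    - {"rotation":[0,0,0],"slide":[0,0,0.6],"jaw":1}
    - {"rotation":[0,0,0],"slide":[0,0,0.6],"jaw":1}
    - {"rotation":[0,0,0],"slide":[0,0,0.6],"jaw":1}

```text
time_s: 6.55
position: [0.4777, -0.197, 0.2582]
ee_rot: [[0.227, 0.974, 0.003], [0.974, -0.227, -0.001], [-0.001, 0.003, -1.0]]
contact_force: [-1.9, 1.7, 11.2]
width: -0.0
grasp_force: 5.5
```

Request:
play_rows:
  increments:
    - {"rotation":[0,0,0],"slide":[0,0,0],"jaw":1}
    - {"rotation":[0,0,0],"slide":[0,0,0],"jaw":1}
    - {"rotation":[0,0,0],"slide":[0,0,0],"jaw":1}
    - {"rotation":[0,0,0],"slide":[0,0,0],"jaw":1}
    - {"rotation":[0,0,0],"slide":[0,0,0],"jaw":1}

```text
time_s: 7.18
position: [0.4777, -0.197, 0.2582]
ee_rot: [[0.227, 0.974, 0.003], [0.974, -0.227, -0.001], [-0.001, 0.003, -1.0]]
contact_force: [-2.2, 1.2, 10.5]
width: 0.003
grasp_force: 5.5
```

Request:
play_rows:
  increments:
    - {"rotation":[0,0,0],"slide":[0,0,0],"jaw":1}
    - {"rotation":[0,0,0],"slide":[0,0,0],"jaw":1}
    - {"rotation":[0,0,0],"slide":[0,0,0],"jaw":1}
    - {"rotation":[0,0,0],"slide":[0,0,0],"jaw":1}
    - {"rotation":[0,0,0],"slide":[0,0,0],"jaw":1}

```text
time_s: 7.8
position: [0.4777, -0.197, 0.2582]
ee_rot: [[0.227, 0.974, 0.003], [0.974, -0.227, -0.001], [-0.001, 0.003, -1.0]]
contact_force: [-0.8, 1.5, 11.3]
width: 0.0
grasp_force: 5.5
```

```bash
python3 - <<'E'
from h import *
gauge(cam('wrist'),0)
togo([.4583,-.2795],.2664)
E
```

```text
cap 6734 (array([  6,  46,   4,   8,  14,  15,  18,  46, 476,  49, 113, 167, 167]), array([0.06 , 0.063, 0.066, 0.069, 0.072, 0.075, 0.078, 0.081, 0.084,
       0.087, 0.09 , 0.093, 0.096, 0.099]))
post 600 (array([ 18,  21,  24,  22,  21,  37, 314,   0,   0,   0,   0,   0,   0]), array([0.06 , 0.063, 0.066, 0.069, 0.072, 0.075, 0.078, 0.081, 0.084,
       0.087, 0.09 , 0.093, 0.096, 0.099]))
t 7.85 pos [ 0.4777 -0.197   0.2582] go cm [-8.48 -0.01 -0.81] turn -0.4 down in tool [ 6.0e-04 -3.3e-03  1.0e+00] F [-2.04  2.2  10.73] w -0.003 q [-0.46  0.13  1.62  0.    1.39 -0.23]
```

The middle cap sits at 84–87 mm under about 11 N, above its post, so it's sound too. Next is the right spring, which still gets tested.

Request:
play_rows:
  increments:
    - {"rotation":[0,0,0],"slide":[0,0,-3],"jaw":1}
    - {"rotation":[0,0,0],"slide":[-4,0,-3.5],"jaw":1}
    - {"rotation":[0,0,0],"slide":[-8,0,-3],"jaw":1}
    - {"rotation":[0,0,0],"slide":[-8.5,0,-1.7],"jaw":1}
    - {"rotation":[0,0,0],"slide":[-8.5,0,-1.7],"jaw":1}

```text
time_s: 8.48
position: [0.4576, -0.2793, 0.2714]
ee_rot: [[0.228, 0.974, -0.003], [0.974, -0.228, 0.002], [0.002, -0.003, -1.0]]
contact_force: [0.8, -0.8, 0.1]
width: -0.0
grasp_force: 0.0
```

Request:
play_rows:
  increments:
    - {"rotation":[0,0,0],"slide":[0,0.05,0],"jaw":1}
    - {"rotation":[0,0,0],"slide":[0,0.05,0.3],"jaw":1}
    - {"rotation":[0,0,0],"slide":[0,0.05,0.6],"jaw":1}
    - {"rotation":[0,0,0],"slide":[0,0.05,0.9],"jaw":1}
    - {"rotation":[0,0,0],"slide":[0,0.05,1.2],"jaw":1}

```text
time_s: 9.1
position: [0.4586, -0.2797, 0.2615]
ee_rot: [[0.227, 0.974, 0.001], [0.974, -0.227, -0.0], [-0.0, 0.001, -1.0]]
contact_force: [-0.7, 1.5, 3.8]
width: -0.001
grasp_force: 2.0
```

```bash
python3 -c "
from h import *
togo([.4583,-.2795],.2664)"
```

```text
t 9.1 pos [ 0.4586 -0.2797  0.2615] go cm [ 0.02 -0.03 -0.49] turn -0.4 down in tool [ 2.e-04 -9.e-04  1.e+00] F [-0.68  1.55  3.82] w -0.001 q [-0.62  0.18  1.55  0.    1.41 -0.39]
```

Request:
play_rows:
  increments:
    - {"rotation":[0,0,0],"slide":[0,0,0.4],"jaw":1}
    - {"rotation":[0,0,0],"slide":[0,0,0.8],"jaw":1}
    - {"rotation":[0,0,0],"slide":[0,0,1.2],"jaw":1}
    - {"rotation":[0,0,0],"slide":[0,0,1.5],"jaw":1}
    - {"rotation":[0,0,0],"slide":[0,0,1.75],"jaw":1}

```text
time_s: 9.72
position: [0.4587, -0.2799, 0.2451]
ee_rot: [[0.227, 0.974, 0.002], [0.974, -0.227, -0.001], [-0.001, 0.002, -1.0]]
contact_force: [-1.4, 2.8, 11.7]
width: -0.003
grasp_force: 5.7
```

Request:
play_rows:
  increments:
    - {"rotation":[0,0,0],"slide":[0,0,0],"jaw":1}
    - {"rotation":[0,0,0],"slide":[0,0,0],"jaw":1}
    - {"rotation":[0,0,0],"slide":[0,0,0],"jaw":1}
    - {"rotation":[0,0,0],"slide":[0,0,0],"jaw":1}
    - {"rotation":[0,0,0],"slide":[0,0,0],"jaw":1}

```text
time_s: 10.35
position: [0.4588, -0.2799, 0.2453]
ee_rot: [[0.227, 0.974, 0.002], [0.974, -0.227, -0.001], [-0.001, 0.002, -1.0]]
contact_force: [-1.5, 2.2, 10.5]
width: 0.001
grasp_force: 5.5
```

Request:
play_rows:
  increments:
    - {"rotation":[0,0,0],"slide":[0,0,0.1],"jaw":1}
    - {"rotation":[0,0,0],"slide":[0,0,0.1],"jaw":1}
    - {"rotation":[0,0,0],"slide":[0,0,0.1],"jaw":1}
    - {"rotation":[0,0,0],"slide":[0,0,0.1],"jaw":1}
    - {"rotation":[0,0,0],"slide":[0,0,0.1],"jaw":1}

```text
time_s: 10.98
position: [0.4588, -0.2799, 0.2444]
ee_rot: [[0.227, 0.974, 0.002], [0.974, -0.227, -0.001], [-0.001, 0.002, -1.0]]
contact_force: [-2.0, 2.8, 11.9]
width: -0.001
grasp_force: 5.7
```

Request:
play_rows:
  increments:
    - {"rotation":[0,0,0],"slide":[0,0,0],"jaw":1}
    - {"rotation":[0,0,0],"slide":[0,0,0],"jaw":1}
    - {"rotation":[0,0,0],"slide":[0,0,0],"jaw":1}
    - {"rotation":[0,0,0],"slide":[0,0,0],"jaw":1}
    - {"rotation":[0,0,0],"slide":[0,0,0],"jaw":1}

```text
time_s: 11.6
position: [0.4588, -0.2799, 0.2444]
ee_rot: [[0.227, 0.974, 0.002], [0.974, -0.227, -0.001], [-0.001, 0.002, -1.0]]
contact_force: [-2.0, 2.9, 11.7]
width: 0.002
grasp_force: 5.7
```

```bash
python3 - <<'E'
from h import *
gauge(cam('wrist','w3.png'),-.085)
togo([.4583,-.2795],.33)
E
```

```text
cap 6499 (array([  7,  12,  11, 451,  88,  77, 162, 168, 187, 195, 204, 212, 229]), array([0.06 , 0.063, 0.066, 0.069, 0.072, 0.075, 0.078, 0.081, 0.084,
       0.087, 0.09 , 0.093, 0.096, 0.099]))
post 731 (array([ 22,  26,  21,  29,  32,  41, 378,   0,   0,   0,   0,   0,   0]), array([0.06 , 0.063, 0.066, 0.069, 0.072, 0.075, 0.078, 0.081, 0.084,
       0.087, 0.09 , 0.093, 0.096, 0.099]))
t 11.65 pos [ 0.4588 -0.2799  0.2444] go cm [ 0.03 -0.04 -8.56] turn -0.4 down in tool [ 7.0e-04 -2.5e-03  1.0e+00] F [-2.38  2.29 12.  ] w 0.004 q [-0.62  0.2   1.57  0.    1.37 -0.39]
```

View pics/w3.png

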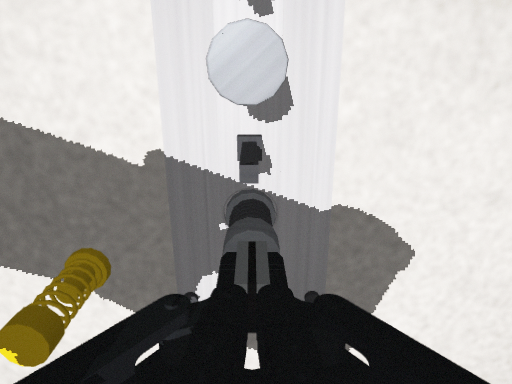

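The right cap sits at 69–72 mm under 12 N, below the post top at 79 mm. Wrist view: the cap is at (250,200), under the fingertips, and the yellow decoy is at lower left. The right spring is the soft one, so I raise, open and grip it across the row.

Request:
play_rows:
  increments:
    - {"rotation":[0,0,0],"slide":[0,0,-2.5],"jaw":1}
    - {"rotation":[0,0,0],"slide":[0,0,-5],"jaw":0}
    - {"rotation":[0,0,0],"slide":[0,0,-7],"jaw":-1}
    - {"rotation":[0,0,0],"slide":[0,0,-7],"jaw":-1}
    - {"rotation":[0,0,0],"slide":[0,0,-7],"jaw":-1}

```text
time_s: 12.28
position: [0.4582, -0.2797, 0.3112]
ee_rot: [[0.227, 0.974, -0.002], [0.974, -0.227, 0.001], [0.001, -0.002, -1.0]]
contact_force: [0.1, 0.7, -0.5]
width: 0.845
grasp_force: 0.0
```

```bash
python3 - <<'E'
from h import *
togo([.4583,-.2795],.24)
w=cam('wrist');P=cloud(w).reshape(-1,3)
q=P[(P[:,2]>.088)&(P[:,2]<.098)]
for c in ([.4583,-.2795],[.477,-.1965],[.4957,-.1135]):
    m=q[np.linalg.norm(q[:,:2]-c,axis=1)<.022]
    if len(m)>10: print(len(m),cv2.minEnclosingCircle((m[:,:2]*1000).astype(np.float32)))
E
```

```text
t 12.28 pos [ 0.4582 -0.2797  0.3112] go cm [0.02 0.02 7.12] turn -0.4 down in tool [-6.0e-04  1.9e-03  1.0e+00] F [ 0.15  0.71 -0.5 ] w 0.845 q [-0.62  0.13  1.5  -0.    1.51 -0.39]
1584 ((458.8147277832031, -278.8321228027344), 13.973090171813965)
2220 ((477.359375, -196.1056671142578), 13.822042465209961)
```

Request:
play_rows:
  increments:
    - {"rotation":[0,0,0],"slide":[0.05,0,2],"jaw":-1}
    - {"rotation":[0,0,0],"slide":[0.05,0,4],"jaw":-1}
    - {"rotation":[0,0,0],"slide":[0.05,0,6],"jaw":-1}
    - {"rotation":[0,0,0],"slide":[0.05,0,7.2],"jaw":-1}
    - {"rotation":[0,0,0],"slide":[0.05,0,7.2],"jaw":-0.3}

```text
time_s: 12.95
position: [0.4582, -0.2791, 0.2393]
ee_rot: [[0.227, 0.974, -0.002], [0.974, -0.227, 0.001], [0.001, -0.003, -1.0]]
contact_force: [0.1, -0.6, -0.4]
width: 0.816
grasp_force: 0.0
```

Request:
play_rows:
  increments:
    - {"rotation":[0,0,0],"slide":[0,0,0],"jaw":0.3}
    - {"rotation":[0,0,0],"slide":[0,0,0],"jaw":1}
    - {"rotation":[0,0,0],"slide":[0,0,0],"jaw":1}
    - {"rotation":[0,0,0],"slide":[0,0,0],"jaw":1}
    - {"rotation":[0,0,0],"slide":[0,0,0],"jaw":1}
  grip_force: 30

```text
time_s: 13.58
position: [0.4586, -0.2794, 0.2411]
ee_rot: [[0.227, 0.974, 0.001], [0.974, -0.227, -0.001], [-0.0, 0.001, -1.0]]
contact_force: [0.4, -0.2, 2.4]
width: 0.305
grasp_force: 29.4
```

```bash
python3 - <<'E'
from h import *
togo([.4583,-.2795],.24)
E
```

```text
t 13.57 pos [ 0.4586 -0.2794  0.2411] go cm [-0.02 -0.03  0.11] turn -0.4 down in tool [ 4.e-04 -9.e-04  1.e+00] F [ 0.4  -0.17  2.4 ] w 0.305 q [-0.62  0.2   1.57 -0.    1.37 -0.39]
```

Request:
play_rows:
  increments:
    - {"rotation":[0,0,0],"slide":[0,0,-0.5],"jaw":1}
    - {"rotation":[0,0,0],"slide":[0,0,-1.2],"jaw":1}
    - {"rotation":[0,0,0],"slide":[0,0,-4],"jaw":1}
    - {"rotation":[0,0,0],"slide":[0,0,-8],"jaw":1}
    - {"rotation":[0,0,0],"slide":[0,0,-12],"jaw":1}

```text
time_s: 14.2
position: [0.4583, -0.2792, 0.362]
ee_rot: [[0.227, 0.974, -0.0], [0.974, -0.227, 0.0], [0.0, -0.001, -1.0]]
contact_force: [0.1, -1.4, -0.9]
width: 0.296
grasp_force: 29.8
```

```bash
python3 - <<'E'
from h import *
togo([.482,.1185],.36)
cam('scene','s4.png')
E
```

```text
t 14.2 pos [ 0.4583 -0.2792  0.362 ] go cm [39.26 -6.73  0.21] turn -0.4 down in tool [-2.e-04  5.e-04  1.e+00] F [ 0.1  -1.38 -0.88] w 0.296 q [-0.62  0.1   1.43 -0.    1.61 -0.39]
```

View pics/s4.png

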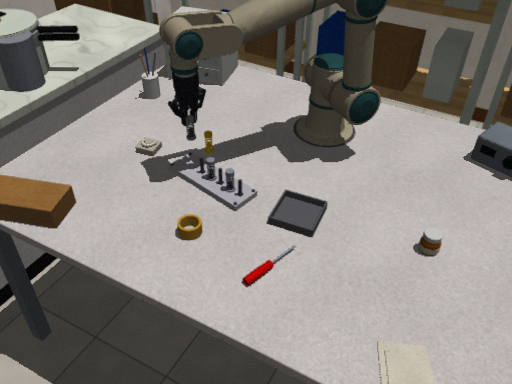

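The spring hangs in the gripper at (190,128), its seat is empty, and the other two springs stand in place.

Request:
play_rows:
  increments:
    - {"rotation":[0,0,0],"slide":[2,-0.3,0],"jaw":1}
    - {"rotation":[0,0,0],"slide":[6,-1,0],"jaw":1}
    - {"rotation":[0,0,0],"slide":[10.5,-1.8,0],"jaw":1}
    - {"rotation":[0,0,0],"slide":[15,-2.6,0],"jaw":1}
    - {"rotation":[0,0,0],"slide":[19.5,-3.3,0],"jaw":1}

```text
time_s: 14.88
position: [0.4701, -0.0796, 0.3593]
ee_rot: [[0.227, 0.974, -0.002], [0.974, -0.227, 0.001], [0.0, -0.003, -1.0]]
contact_force: [0.4, -0.1, -2.0]
width: 0.303
grasp_force: 29.8
```

Request:
play_rows:
  increments:
    - {"rotation":[0,0,0],"slide":[4.5,-0.8,0],"jaw":1}
    - {"rotation":[0,0,0],"slide":[9,-1.5,0],"jaw":1}
    - {"rotation":[0,0,0],"slide":[13.5,-2.3,0],"jaw":1}
    - {"rotation":[0,0,0],"slide":[17,-2.9,0],"jaw":1}
    - {"rotation":[0,0,0],"slide":[19.5,-3.3,0],"jaw":1}

```text
time_s: 15.5
position: [0.482, 0.1178, 0.3592]
ee_rot: [[0.225, 0.974, -0.003], [0.974, -0.225, -0.0], [-0.001, -0.003, -1.0]]
contact_force: [0.4, -0.7, -0.7]
width: 0.302
grasp_force: 29.8
```

```bash
python3 - <<'E'
from h import *
togo([.482,.1185],.231)
w=cam('wrist','w5.png')
E
```

```text
t 15.5 pos [0.482  0.1178 0.3592] go cm [ 0.08  0.02 12.82] turn -0.3 down in tool [8.0e-04 2.8e-03 1.0e+00] F [ 0.4  -0.74 -0.67] w 0.302 q [ 0.17 -0.01  1.56  0.    1.6   0.39]
```

View pics/w5.png

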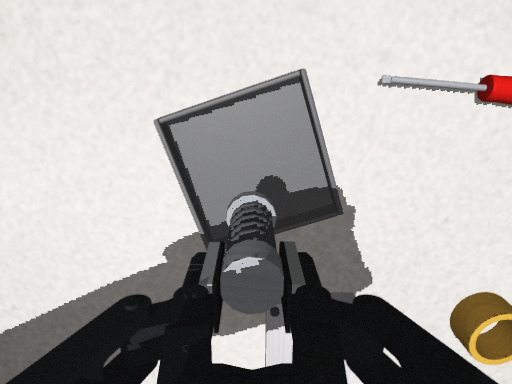

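Wrist view: the tray spans about (155–340, 70–245), with the hanging spring above it, foot at (250,210). I lower it now.

Request:
play_rows:
  increments:
    - {"rotation":[0,0,0],"slide":[0,0,3],"jaw":1}
    - {"rotation":[0,0,0],"slide":[0,0,6.5],"jaw":1}
    - {"rotation":[0,0,0],"slide":[0,0,10],"jaw":1}
    - {"rotation":[0,0,0],"slide":[0,0,11.7],"jaw":1}
    - {"rotation":[0,0,0],"slide":[0,0,12.2],"jaw":1}

```text
time_s: 16.18
position: [0.4824, 0.1156, 0.2377]
ee_rot: [[0.227, 0.974, -0.002], [0.974, -0.227, -0.0], [-0.001, -0.002, -1.0]]
contact_force: [-0.4, 0.5, -1.1]
width: 0.302
grasp_force: 29.7
```

```bash
python3 - <<'E'
from h import *
togo([.482,.1185],.231)
E
```

```text
t 16.18 pos [0.4824 0.1156 0.2377] go cm [ 0.27 -0.11  0.67] turn -0.4 down in tool [9.e-04 2.e-03 1.e+00] F [-0.41  0.48 -1.14] w 0.302 q [ 0.16  0.1   1.7  -0.    1.35  0.39]
```

Request:
play_rows:
  increments:
    - {"rotation":[0,0,0],"slide":[0,0,0.2],"jaw":1}
    - {"rotation":[0,0,0],"slide":[0,0,0.4],"jaw":1}
    - {"rotation":[0,0,0],"slide":[0,0,0.6],"jaw":1}
    - {"rotation":[0,0,0],"slide":[0,0,0.75],"jaw":1}
    - {"rotation":[0,0,0],"slide":[0,0,0.75],"jaw":1}

```text
time_s: 16.8
position: [0.483, 0.1155, 0.2316]
ee_rot: [[0.227, 0.974, 0.001], [0.974, -0.227, 0.0], [0.0, 0.001, -1.0]]
contact_force: [-1.3, -0.3, 1.5]
width: 0.302
grasp_force: 29.9
```

```bash
python3 - <<'E'
from h import *
togo([.482,.1185],.231)
E
```

```text
t 16.8 pos [0.483  0.1155 0.2316] go cm [ 0.27 -0.17  0.06] turn -0.4 down in tool [-2.e-04 -7.e-04  1.e+00] F [-1.31 -0.27  1.48] w 0.302 q [ 0.16  0.11  1.7  -0.    1.34  0.39]
```

The foot is on the tray floor: the vertical force swung from −1.1 N to +1.5 N at the expected height. I release slowly.

Request:
play_rows:
  increments:
    - {"rotation":[0,0,0],"slide":[0,0,0],"jaw":0.3}
    - {"rotation":[0,0,0],"slide":[0,0,0],"jaw":0}
    - {"rotation":[0,0,0],"slide":[0,0,0],"jaw":-0.4}
    - {"rotation":[0,0,0],"slide":[0,0,0],"jaw":-0.8}
    - {"rotation":[0,0,0],"slide":[0,0,0],"jaw":-0.8}

```text
time_s: 17.42
position: [0.4829, 0.1155, 0.2311]
ee_rot: [[0.227, 0.974, -0.0], [0.974, -0.227, -0.0], [-0.0, -0.0, -1.0]]
contact_force: [0.6, -0.7, 0.3]
width: 0.902
grasp_force: 0.0
```

Request:
play_rows:
  increments:
    - {"rotation":[0,0,0],"slide":[0,0,-1],"jaw":-0.8}
    - {"rotation":[0,0,0],"slide":[0,0,-4],"jaw":-0.8}
    - {"rotation":[0,0,0],"slide":[0,0,-8],"jaw":-0.8}
    - {"rotation":[0,0,0],"slide":[0,0,-12],"jaw":-0.8}
    - {"rotation":[0,0,0],"slide":[0,0,-14],"jaw":-0.8}

```text
time_s: 18.05
position: [0.4828, 0.1155, 0.3747]
ee_rot: [[0.227, 0.974, 0.004], [0.974, -0.227, 0.001], [0.002, 0.004, -1.0]]
contact_force: [-0.4, 0.8, 0.2]
width: 0.903
grasp_force: 0.0
```

```bash
python3 - <<'E'
from h import *
togo([.482,.1185],.231)
w=cam('wrist');P=cloud(w).reshape(-1,3)
m=P[(np.linalg.norm(P[:,:2]-[.482,.117],axis=1)<.03)&(P[:,2]>.076)&(P[:,2]<.09)]
print(len(m),cv2.minEnclosingCircle((m[:,:2]*1000).astype(np.float32)),np.median(m,0),m[:,2].std())
a=cam('scene');cv2.imwrite('pics/fin.png',cv2.resize(a['color'][110:280,120:370,::-1],None,fx=3,fy=3))
E
```

```text
t 18.05 pos [0.4828 0.1155 0.3747] go cm [ 0.25 -0.21 14.37] turn -0.4 down in tool [-0.0016 -0.0042  1.    ] F [-0.37  0.82  0.24] w 0.903 q [ 0.16 -0.02  1.53 -0.    1.62  0.39]
917 ((483.019775390625, 116.29596710205078), 14.062702178955078) [0.48325676 0.11726313 0.08318236] 0.00125276800227391
```

View pics/fin.png

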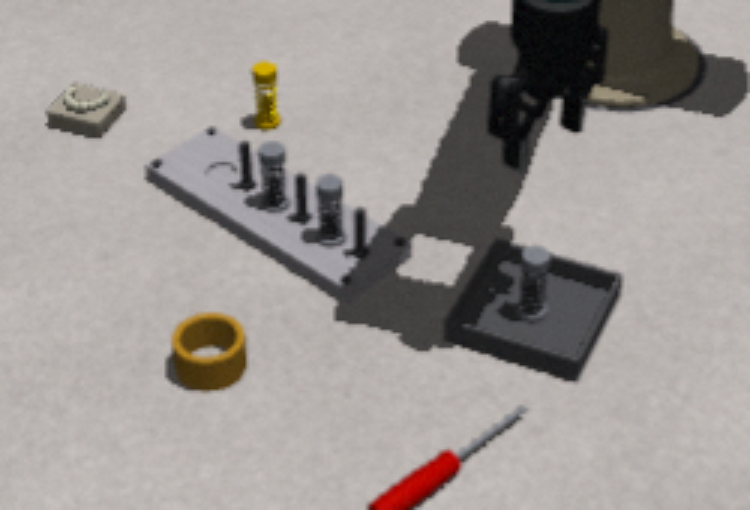

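The soft spring stands upright in the tray at (535,285), with its cap top at 83 mm as expected. The two sound springs are still seated, and nothing else in this view has shifted.

```bash
python3 -c "
from workcell import manip
print(manip.close_job())"
```

```text
the job is handed in; nothing more can be done
None
```

I pressed all three springs left to right at about 12 N; the right-hand one (−y end) was soft and now stands upright in the reject tray, the two sound springs are still in their seats, and the job is handed in.

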